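Seat a phone in the tilted repair cradle

ROBOT

A 6-joint arm with a two-finger parallel gripper is mounted at the origin on the work surface. World frame = base frame: x ahead of the robot, y to its left, z up, the work surface at z = 0. Lengths are in m, angles in rad, forces in N, time in s.
With the tool pointing down it reaches from about 0.375 to 0.9 m from the base axis. Payload 3.1 kg.
Tool frame: the origin (TCP) lies between the finger pads; the fingertips stand 8 mm ahead of it and the grasp point (between the pads) lies 11 mm behind it; z points along the fingers, y is the line along which they close (so a half turn about z gives the same grasp; the last joint's range is limited). The gripper opens to 87 mm and grips with 3 to 60 N. Pads are 19 mm wide; open, the fingers measure 117 mm over their backs; the gripper's body (75 mm by 190 mm) begins 51 mm behind the grasp point.
Start: joints at [1.085, 0.527, 1.433, -0, 1.181, -0.178], TCP at [0.189, 0.596, 0.21] pointing down, gripper open.
Joint ranges: [-3.08, 3.08], [-0.75, 2.2], [0.22, 2.44], [-1.43, 4.57], [0, 2.65], [-2.85, 2.85]. Speed limits (rad/s): [2.79, 2.79, 3.14, 3.14, 3.14, 3.14].

INTERFACE

Orientations are given as a unit quaternion [x, y, z, w].
In Python, from rig import robot gives the robot as it stands.
- The arm moves only by the tool move_arm, never from a script. Its argument "motion" is text: rows parted by semicolons, each of 5 numbers parted by spaces: the opening, from -1 (shut) to 1 (fully open), then the shift along the tool's x, y, z normalised to -1 to 1, where 1 is 0.2 m, then the turn about the tool's z normalised to -1 to 1, where 1 is pi rad. A call has 1 to 12 rows; each row is the pose to reach, as a shift and turn from the pose commanded when the call began, along the tool's axes at that moment, turning the shorter way round; what a row does not reach only later rows make up. A row lasts 1/12 s, in which the tool goes at most 41.7 mm and 7.16 degrees, less where a joint would pass 70% of its speed; a pose out of reach is approached as far as the arm can. A call with a number of a shift or a turn outside -1 to 1 is refused whole. A call with a gripper value outside its range is refused whole. The fingers move at their own pace and stop on an object; "newtons" is the grip in N (left out, the last holds). Time passes only in rows, so rows that repeat a pose let the fingers close. It gives the time, the measured TCP pose, the force, the opening and the grip force at its end, in the units of the state.
- robot.get_obs(): the state, without advancing time (a new reading comes with each control period).
- robot.camera(name): name is "scene" or "top" or "wrist"; returns (picture, depth): 400x640x3 uint8, red, green, blue; 400x640 float32, m along the optical axis (not along the pixel's ray), 0 where there is no reading.
- robot.camera_model(name): a dict with "mtx" (3x3 intrinsics, pixels), "position" and "attitude" of the camera in the world. Camera axes: x right, y down, z forward; pixel columns grow to the right and rows downward; lengths in m; the calibration is good to about 2 mm. A picture is of the moment at which its call begins: read the wrist's pose just before it. camera_model takes no time and is no camera call; for the wrist camera it gives the pose at the moment of the call.
- robot.hand_in(): hands the job in; it is judged then, once.
The state is a dict: "time": time; "q": joint angles; "joint_velocities": joint speeds; "joint_torque": joint torques, N m; "position": TCP position; "tool_rot": TCP orientation; "ft_force": force on the tool from outside, world axes, zero at the start; "moment": the same for the moment, N m; "grip_width": finger opening in m; "grip_force": force on a finger pad.
Only numpy, scipy, OpenCV 4.12 (cv2) and the standard library are available. Lean on these libraries where they do the work, as an engineer would, in place of code of your own. Each camera call takes 0.05 s, during which the arm holds its last target. There are 200 camera calls.

TASK

Put the small phone with the camera island into the pocket of the tilted repair cradle, camera side out and camera end uphill, so that it lies flat and square on the pocket floor. Lower it in squarely with the gripper rather than dropping it, then let go, and leave the other things on the bench where they are.

Things in the scene. Friction and masses are not known exactly. Their poses are not given: they have to be found in the camera images.
- phone: Compact dark metal phone, 118 long (its x) x 58 wide (its y) x 10 thick (its z), 170 g, lying on the bench mat with its back up. Origin: centre of the underside (screen side); z out of its back. A raised square camera island, 26 x 26 x 1.6, stands on the back near the +x end, 40 from the middle and 12 to +y. The mat top is 4 above the table.
- camera (a point): Centre of the top of the phone's camera island, 40 along x, 12 along y and 11.6 along z from the phone's origin.
- pocket: Grey pocket tilted 30 degrees, facing up and away from the robot. Origin: centre of its floor, about 70 above the table; x uphill along its length, y across, z square out of the floor. Floor 121 x 61. Short 5 thick walls at the ends and near the corners rise 8 and lean outward as a lead-in. Middle 70 of both long sides: no wall, cut 10 below the floor beyond 23 from the midline, as finger room.
- cradle: Aluminium stand that carries the pocket, fixed to the bench, high end nearer the robot; foot 150 x 110, the pocket's block on it 146 x 94 and 18 thick below the pocket floor, highest edge about 115 above the table. Origin: on the mat, 66 below the centre of the pocket floor; x to its high end, z up.
- bigphone: Bystander: larger white phone with a dark glass face, no camera island, 150 x 74 x 8, lying on the mat at the far side. Origin: centre of underside, x along its length.
- driver: Bystander: screwdriver 150 long, lying on the mat. Origin under its middle, x along its length.
- spool: Bystander: solder spool, orange flanges, 56 diameter, 28 high, standing on its end. Origin: centre of underside.
- flux: Bystander: small jar, 48 diameter, 40 high. Origin: centre of underside.

How it is judged:
By the outcome, as a careful person would: the job done as asked, in the order asked, and still so for the second after the job is handed in, with the robot touching nothing.
It also fails if it takes over 40 s, if anything falls off the work surface, if the arm or the gripper's body presses on something with over 40 N, if the wrist force passes 120 N, or if a joint passes its speed limit or range.

## Working session

There is one attempt and no reset: what is moved stays moved. The work goes in short steps, Python scripts to look and compute and a tool call to move; the robot and the scene stay as the last step left them, time stands still between calls to the robot, and variables do not carry over. Pictures are saved under pics/ and viewed, at most 10 in all, crops included, and the job is handed in when it is done.

Besides the shell and the picture viewer there is one more tool, called after "Call:" as name(argument=value, ...), one argument or row to a line, values as JSON. move_arm: Moves the arm, as the interface text tells. Its arguments: {"type":"object","properties":{"motion":{"type":"string"},"newtons":{"type":"number"}},"required":["motion"]}

```bash
mkdir -p pics; ls; cat > h.py <<'E'
import numpy as np, cv2
from scipy.spatial.transform import Rotation as R
from rig import robot
def grab(n):
    m=robot.camera_model(n); p,d=robot.camera(n)
    np.savez(f'pics/{n}.npz',p=p,d=d,K=m['mtx'],t=m['position'],a=np.array(m['attitude']))
    return p,d,m
def rot(m):
    a=np.array(m['attitude']); return a if a.shape==(3,3) else R.from_quat(a).as_matrix()
def cloud(d,m):
    K=np.array(m['mtx']); v,u=np.mgrid[:d.shape[0],:d.shape[1]]
    c=np.stack([(u-K[0,2])/K[0,0]*d,(v-K[1,2])/K[1,1]*d,d],-1)
    return c@rot(m).T+np.array(m['position'])
E
python3 - <<'E'
from h import *
for n in('scene','top'):
    p,d,m=grab(n); print(n,m); cv2.imwrite(f'pics/{n}0.png',p[...,::-1])
print(robot.get_obs())
E
```

```text
pics
scene {'mtx': array([[449.51875485,   0.        , 318.95822866],
       [  0.        , 449.51875485, 198.67818986],
       [  0.        ,   0.        ,   1.        ]]), 'position': array([ 1.23692057, -0.24147377,  0.96203105]), 'attitude': array([ 0.76582477,  0.55245418, -0.1868775 , -0.27089409])}
top {'mtx': array([[364.39097764,   0.        , 320.43619881],
       [  0.        , 364.39097764, 205.48740911],
       [  0.        ,   0.        ,   1.        ]]), 'position': array([0.52571761, 0.00373359, 1.11034999]), 'attitude': array([-0.69721117,  0.71628314, -0.01425529,  0.02513647])}
{'time': 0.1, 'q': array([ 1.08548196e+00,  5.28365435e-01,  1.43379487e+00, -3.53040877e-05,
        1.18140896e+00, -1.78517031e-01]), 'joint_velocities': array([-6.19861688e-05, -2.06937542e-04, -3.54168660e-03, -4.54472511e-04,
        5.31587765e-04, -1.16389090e-03]), 'joint_torque': array([ 2.02911592e-04, -4.40987778e+01, -1.77151966e+01,  6.35267026e-02,
        5.33903867e-02, -3.30845376e-05]), 'position': array([0.18841495, 0.5951898 , 0.20906771]), 'tool_rot': array([ 1.52791053e-01,  9.88258021e-01, -9.39686502e-04, -3.06612257e-04]), 'ft_force': array([-1.32581464, -0.03407666, -0.22120477]), 'moment': array([-0.00629497, -0.02334258,  0.03477922]), 'grip_force': 0.0, 'grip_width': 0.08667015709302733}
```

View pics/scene0.png

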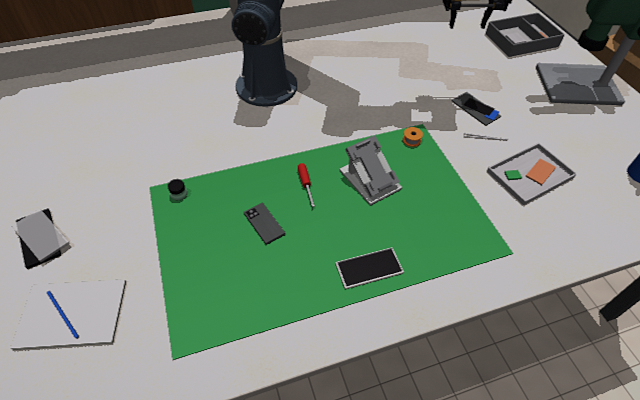

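View pics/top0.png

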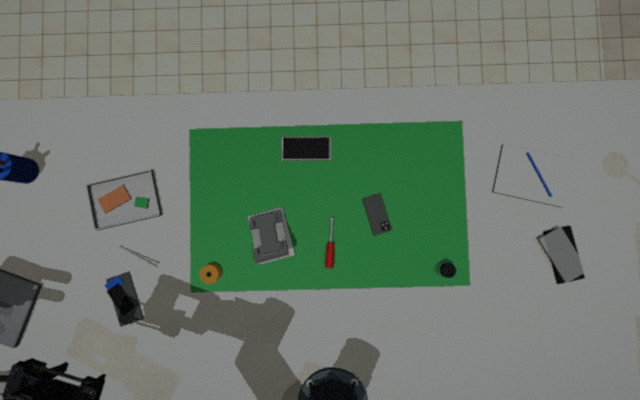

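The scene view shows the phone at about (265,223) with its camera island at the upper left, and the cradle at (371,172). In the top view the phone is at (377,214) with the island toward (384,226), the robot side. The cradle is at (270,237), the driver at (330,244).

```bash
cat >> h.py <<'E'
def ray(uv,m,z):
    K=np.array(m['mtx']); uv=np.atleast_2d(np.float64(uv))
    r=np.c_[(uv[:,0]-K[0,2])/K[0,0],(uv[:,1]-K[1,2])/K[1,1],np.ones(len(uv))]@rot(m).T
    o=np.array(m['position']); return o+r*((z-o[2])/r[:,2])[:,None]
def load(n):
    f=np.load(f'pics/{n}.npz'); return f['p'],f['d'],dict(mtx=f['K'],position=f['t'],attitude=f['a'])
def nongreen_rect(p,m,c,rad,z,floor=0):
    x=p.astype(int); g=(x[...,1]>x[...,0]+25)&(x[...,1]>x[...,2]+20)
    k=(~g).astype(np.uint8); w=np.zeros_like(k); cv2.circle(w,c,rad,1,-1); k&=w
    n,l,s,ce=cv2.connectedComponentsWithStats(k); i=1+np.argmax(s[1:,4])
    ct=max(cv2.findContours((l==i).astype(np.uint8),0,1)[0],key=cv2.contourArea)
    P=ray(ct.reshape(-1,2),m,z)[:,:2]; return ct,cv2.minAreaRect((P*1000).astype(np.float32))
E
python3 - <<'E'
from h import *
for n,c,r in(('top',(377,214),30),('scene',(265,223),35)):
    p,d,m=load(n); ct,rc=nongreen_rect(p,m,c,r,.014); print(n,rc)
p,d,m=load('top'); C=cloud(d,m)
print('phone h',np.median(C[205:212,372:378,2]),'mat',C[150,230,2])
print('island',ray((384,226),m,.0156))
s=C[200:270,240:300].reshape(-1,3); s=s[s[:,2]>.03]; print(len(s),s.min(0),s.max(0),np.median(s,0))
# plane fit of floor, in scene+top near centre
for n,b in(('top',(225,250,262,280)),('scene',(150,185,362,385))):
    p,d,m=load(n);C=cloud(d,m)[b[0]:b[1],b[2]:b[3]].reshape(-1,3);C=C[C[:,2]>.03]
    q=C
    for _ in range(15):
        c=q.mean(0);nn=np.linalg.svd(q-c)[2][2];nn*=np.sign(nn[2]);e=np.abs((C-c)@nn);q=C[e<max(.002,np.percentile(e,50))]
    print(n,c,nn,np.degrees(np.arccos(nn[2])),np.degrees(np.arctan2(nn[1],nn[0])),len(q),len(C))
E
```

```text
top ((557.4960327148438, -148.3654327392578), (116.77186584472656, 57.07572937011719), 15.314459800720215)
scene ((559.6575927734375, -149.2508544921875), (121.3666763305664, 59.18174743652344), 15.518580436706543)
phone h 0.014245100451830695 mat 0.00869139116365547
island [[ 0.52034866 -0.16870205  0.0156    ]]
1574 [0.42753426 0.00373359 0.03022668] [0.57877109 0.23193639 1.11034999] [0.50006989 0.16878204 0.07017969]
top [0.49825398 0.1614122  0.08619186] [-0.05692796  0.98633263  0.15461936] 81.10527873288646 93.3032641158674 225 450
scene [0.51174466 0.17060325 0.06592049] [0.4848403  0.11525672 0.86697507] 29.890996592958714 13.372204145716074 392 785
```

Call:
move_arm(
  motion="1 -0.963 -0.995 0 0; 1 -0.963 -0.995 0 0; 1 -0.963 -0.995 0 0; 1 -0.963 -0.995 0 0; 1 -0.963 -0.995 0 0; 1 -0.963 -0.995 0 0; 1 -0.963 -0.995 0 0",
)

```text
time: 0.68
position: [0.3126, 0.3447, 0.2096]
tool_rot: [0.153, 0.988, -0.001, -0.0]
ft_force: [-0.9, 1.0, 0.2]
grip_width: 0.0871
grip_force: 0.0
```

Call:
move_arm(
  motion="1 -0.963 -0.995 0 0; 1 -0.963 -0.995 0 0; 1 -0.963 -0.995 0 0; 1 -0.963 -0.995 0 0; 1 -0.963 -0.995 0 0; 1 -0.963 -0.995 0 0; 1 -0.963 -0.995 0 0",
)

```text
time: 1.27
position: [0.4374, 0.0968, 0.21]
tool_rot: [0.154, 0.988, -0.0, 0.001]
ft_force: [0.8, 0.3, -0.3]
grip_width: 0.0873
grip_force: 0.0
```

Call:
move_arm(
  motion="1 -0.963 -0.995 0 -0.183; 1 -0.963 -0.995 0 -0.183; 1 -0.963 -0.995 0 -0.183; 1 -0.963 -0.995 0 -0.183; 1 -0.963 -0.995 0 -0.183; 1 -0.963 -0.995 0 -0.183; 1 -0.963 -0.995 0 -0.183; 1 -0.963 -0.995 0 -0.183",
)

```text
time: 1.93
position: [0.5635, -0.1556, 0.2099]
tool_rot: [-0.131, 0.991, -0.003, 0.002]
ft_force: [-0.4, -0.8, 0.2]
grip_width: 0.0872
grip_force: 0.0
```

```bash
cat >> h.py <<'E'
def plan(xyz,yaw_y=None):
    "normalised shift+turn from measured pose to TCP xyz with tool y at azimuth yaw_y (deg)"
    o=robot.get_obs(); T=R.from_quat(o['tool_rot']).as_matrix(); s=T.T@(np.array(xyz)-o['position'])/.2
    y=np.degrees(np.arctan2(T[1,1],T[0,1])); t=0 if yaw_y is None else -((yaw_y-y+90)%180-90)/180
    print('t',round(o['time'],2),'pos',o['position'].round(4),'yaw_y',y.round(2),'tilt',np.degrees(np.arccos(-T[2,2])).round(2),'F',o['ft_force'].round(1),'w',round(o['grip_width'],4),'gf',o['grip_force'],'q6',o['q'][5].round(2))
    print('SHIFT',s.round(4),'TURN',round(t,4))
E
python3 - <<'E'
from h import *
plan((.5585,-.149,.1),105.4)
p,d,m=grab('wrist'); print(m['position'],rot(m)[:,2]); cv2.imwrite('pics/w1.png',p[...,::-1])
E
```

```text
t 1.93 pos [ 0.5635 -0.1556  0.2099] yaw_y 105.07 tilt 0.45 F [-0.4 -0.8  0.2] w 0.0872 gf 0.0 q6 -2.29
SHIFT [0.0176 0.0422 0.5493] TURN -0.0018
[ 0.49900417 -0.17150883  0.38376953] [ 0.2410137   0.05762402 -0.96880951]
```

View pics/w1.png

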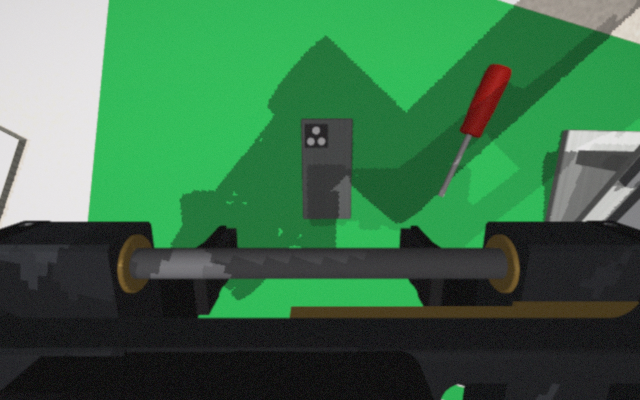

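The wrist view shows the phone at columns 301–352, rows 118–219, with its island at the upper left (316,135). It is nearly square to the fingers, between them sideways.

```bash
python3 - <<'E'
from h import *
p,d,m=load('wrist'); ct,rc=nongreen_rect(p,m,(327,168),62,.014); print(rc,cv2.boundingRect(ct))
isl=p[118:150,300:335].mean(2)<45; v,u=np.nonzero(isl); print('island',ray((u.mean()+300,v.mean()+118),m,.0156),isl.sum())
E
```

```text
((555.49755859375, -148.8450469970703), (115.77082061767578, 57.21285629272461), 15.482349395751953) (301, 119, 52, 100)
island [[ 0.518207   -0.17161988  0.0156    ]] 230
```

```bash
python3 - <<'E'
from h import *
plan((.5449,-.1522,.0135),105.5)
E
```

```text
t 1.98 pos [ 0.5609 -0.1518  0.2094] yaw_y 105.1 tilt 0.12 F [-0.6  0.3  0.5] w 0.087 gf 0.0 q6 -2.29
SHIFT [0.0791 0.0207 0.9795] TURN -0.0022
```

Call:
move_arm(
  motion="1 0.079 0.02 0.2 -0.002; 1 0.079 0.02 0.4 -0.002; 1 0.079 0.02 0.6 -0.002; 1 0.079 0.02 0.7 -0.002; 1 0.079 0.02 0.7 -0.002; 1 0.079 0.02 0.7 -0.002",
  newtons=15,
)

```text
time: 2.48
position: [0.5417, -0.1468, 0.0691]
tool_rot: [-0.137, 0.991, 0.001, -0.002]
ft_force: [0.3, 0.1, -0.2]
grip_width: 0.0876
grip_force: 0.0
```

```bash
python3 - <<'E'
from h import *
plan((.5449,-.1522,.0135),105.5)
E
```

```text
t 2.48 pos [ 0.5417 -0.1468  0.0691] yaw_y 105.77 tilt 0.22 F [ 0.3  0.1 -0.2] w 0.0876 gf 0.0 q6 -2.31
SHIFT [-0.009  -0.0312  0.2778] TURN 0.0015
```

```bash
python3 - <<'E'
from h import *
for i in range(4):
    robot.camera('top'); plan((.5449,-.1522,.0135),105.5)
E
```

```text
t 2.53 pos [ 0.5431 -0.1476  0.0705] yaw_y 105.76 tilt 0.01 F [-0.  -0.7  0.5] w 0.0869 gf 0.0 q6 -2.31
SHIFT [-0.0021 -0.0246  0.2852] TURN 0.0015
t 2.58 pos [ 0.544  -0.1481  0.0714] yaw_y 105.76 tilt 0.15 F [-0.2  0.2  1. ] w 0.0871 gf 0.0 q6 -2.31
SHIFT [ 0.0017 -0.0206  0.2898] TURN 0.0014
t 2.63 pos [ 0.5444 -0.1484  0.0719] yaw_y 105.76 tilt 0.22 F [-0.3 -0.8  0.3] w 0.0869 gf 0.0 q6 -2.31
SHIFT [ 0.0035 -0.0184  0.292 ] TURN 0.0014
t 2.68 pos [ 0.5444 -0.1485  0.072 ] yaw_y 105.75 tilt 0.24 F [ 0.4 -0.4  1. ] w 0.0871 gf 0.0 q6 -2.31
SHIFT [ 0.0035 -0.0178  0.2927] TURN 0.0014
```

Call:
move_arm(
  motion="1 0 -0.021 0.1 0.001; 1 0 -0.021 0.2 0.001; 1 0 -0.021 0.25 0.001; 1 0 -0.021 0.282 0.001; 1 0 -0.021 0.282 0.001; 1 0 -0.021 0.282 0.001; 0.3 0 -0.021 0.282 0.001; -0.2 0 -0.021 0.282 0.001; -1 0 -0.021 0.282 0.001; -1 0 -0.021 0.282 0.001; -1 0 -0.021 0.282 0.001",
  newtons=15,
)

```text
time: 3.6
position: [0.5443, -0.1523, 0.0139]
tool_rot: [-0.135, 0.991, -0.0, 0.0]
ft_force: [-0.3, 0.1, -0.6]
grip_width: 0.0615
grip_force: 0.0
```

Call:
move_arm(
  motion="-1 0 0 0 0; -1 0 0 0 0; -1 0 0 0 0; -1 0 0 0 0",
  newtons=15,
)

```text
time: 3.93
position: [0.5441, -0.1522, 0.0135]
tool_rot: [-0.135, 0.991, 0.0, -0.0]
ft_force: [1.0, 0.6, -0.4]
grip_width: 0.0351
grip_force: 0.0
```

```bash
python3 - <<'E'
from h import *
plan((.5449,-.1522,.0135),105.5)
p,d,m=grab('wrist'); q,_,_=grab('scene'); cv2.imwrite('pics/w2.png',np.vstack([p[60:360,:,::-1],cv2.resize(q[150:290,170:370,::-1],(640,300))[:,:]]))
E
```

```text
t 3.93 pos [ 0.5441 -0.1522  0.0135] yaw_y 105.54 tilt 0.01 F [ 1.   0.6 -0.4] w 0.0351 gf 0.0 q6 -2.31
SHIFT [-0.004  -0.0012  0.0001] TURN 0.0002
```

View pics/w2.png

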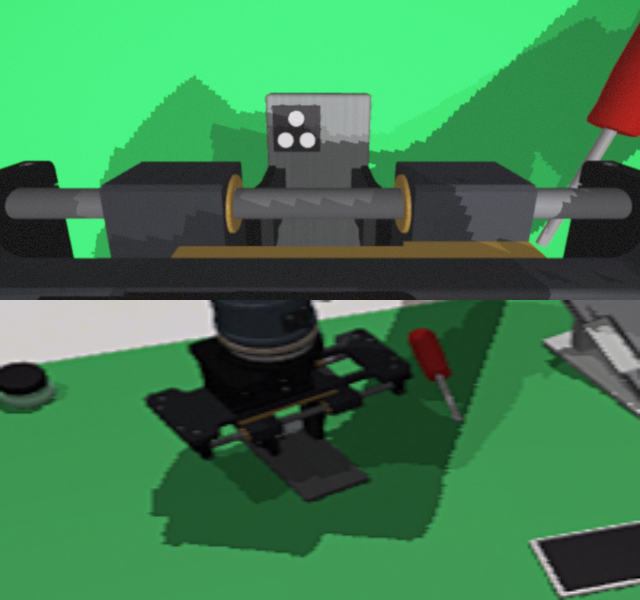

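The wrist picture shows the fingers at columns 260 and 375, standing over the phone's edges rather than beside them. I'll check the heights by depth.

```bash
python3 - <<'E'
from h import *
for n in('wrist','scene'):
    p,d,m=load(n); C=cloud(d,m)
    if n=='wrist':
        for v in(160,180,200,220,235,250,270,290): print(v,[(u,*(C[v,u]*1000).round(0)) for u in(262,270,300,345,368,376)])
    else:
        s=C[190:250,240:300]; print('mat/phone z',np.percentile(s[...,2],[5,50]))
p,d,m=load('wrist'); print(nongreen_rect(p[:,:],m,(320,175),50,.014)[1])
E
```

```text
160 [(262, np.float64(512.0), np.float64(-194.0), np.float64(3.0)), (270, np.float64(509.0), np.float64(-189.0), np.float64(13.0)), (300, np.float64(505.0), np.float64(-173.0), np.float64(13.0)), (345, np.float64(498.0), np.float64(-150.0), np.float64(14.0)), (368, np.float64(495.0), np.float64(-138.0), np.float64(13.0)), (376, np.float64(494.0), np.float64(-131.0), np.float64(4.0))]
180 [(262, np.float64(523.0), np.float64(-192.0), np.float64(3.0)), (270, np.float64(520.0), np.float64(-186.0), np.float64(13.0)), (300, np.float64(515.0), np.float64(-170.0), np.float64(16.0)), (345, np.float64(509.0), np.float64(-146.0), np.float64(13.0)), (368, np.float64(505.0), np.float64(-134.0), np.float64(13.0)), (376, np.float64(505.0), np.float64(-128.0), np.float64(3.0))]
200 [(262, np.float64(535.0), np.float64(-189.0), np.float64(3.0)), (270, np.float64(531.0), np.float64(-184.0), np.float64(14.0)), (300, np.float64(526.0), np.float64(-167.0), np.float64(16.0)), (345, np.float64(520.0), np.float64(-143.0), np.float64(13.0)), (368, np.float64(516.0), np.float64(-131.0), np.float64(13.0)), (3
[... 1447 characters left out ...]
515.0), np.float64(-153.0), np.float64(113.0)), (368, np.float64(513.0), np.float64(-148.0), np.float64(113.0)), (376, np.float64(513.0), np.float64(-146.0), np.float64(113.0))]
290 [(262, np.float64(549.0), np.float64(-173.0), np.float64(75.0)), (270, np.float64(548.0), np.float64(-170.0), np.float64(75.0)), (300, np.float64(580.0), np.float64(-153.0), np.float64(13.0)), (345, np.float64(573.0), np.float64(-127.0), np.float64(14.0)), (368, np.float64(538.0), np.float64(-133.0), np.float64(75.0)), (376, np.float64(537.0), np.float64(-131.0), np.float64(75.0))]
mat/phone z [0.00163843 0.00656003]
((517.95703125, -158.33480834960938), (40.11233901977539, 54.18587875366211), 15.558544158935547)
```

```bash
python3 - <<'E'
from h import *
np.set_printoptions(linewidth=200)
p,d,m=load('scene'); C=cloud(d,m)
print((C[200:222,258:284,2]*1000).astype(int)); print((C[200:222,258:284,0]*1000).astype(int)[:, ::3]); print(p[200:222,258:284].mean(2).astype(int))
E
```

```text
[[121   3   2   4   2  69  76  79 113 114 116 114 114 113 114 116 112 111 110 107 110 104  99   4   2   7]
 [  6   3   3   4   5  67 113 112 112 114 112 111 112 107 109 113 111 108 106 102 103   3   5   3   2   3]
 [  3   4   0   3 116 113 111 113 113 112 111 107  74  75 105 108 106 107 104   1   5   5   5   5   2   7]
 [  5  15 111 110 113 112 113 114 111 106  75  74  73  71   2 104 101   6   4   5   3   6   3   2   1   5]
 [113 112 113 112 110 113 110 106  72  71  71  66  67  64   2   0   3   3   1   3   6   2   1   3   4   5]
 [114 115 112 110 110 108  50  60  67  68  66  66  61   4   3   3   2   3   5   4   5   4   3   8   4   2]
 [112 113 111 108  13  11  49  52  62  65  61  62  59   3   6   3   3   5   3   2   1   1   3   3   0   2]
 [106 109  15  13  14  13  40  50  56  61  55  59  55   3   3   3   2   3   7   4   2   6   4   1   3   4]
 [ 12  11  17  13  14  14  38  46  49  58  55  54  55   0   4   3   8   2   5   5   1   5   6   6   4   0]
 [ 12  12  13  17  12  12  34  41  48  52  51  50  46   1   2   0   5   6   8   6   4   2   5   2   6   3]
 [106  19  18  14  13  12  27 
[... 3966 characters left out ...]
  34  35  49  46  40  40  41  43  40  41  41  42  42  40]
 [ 36  34  34  34  34  35  35  34  34  34  34  34  34  34  37  41  40  41  40  42  41  42  40  42  40  40]
 [ 36  33  34  33  34  35  32  35  33  35  35  34  34  35  33  45  47  40  42  42  40  41  41  42  40  42]
 [ 35  34  33  34  32  34  35  34  35  34  34  35  33  34  33  37  50  49  41  40  40  41  40  39  42  40]
 [ 30  35  33  34  34  34  33  34  34  33  35  34  34  34  36  33  36  37  39  41  41  41  41  41  40  40]
 [ 31  33  32  34  33  36  34  34  34  35  33  34  34  33  33  34  33  39  44  41  42  41  41  42  40  40]
 [ 31  34  34  33  33  34  34  33  34  34  34  36  35  35  34  34  34  34  35  39  40  40  40  40  41  41]]
```

The fingertips are really about z 18–25 mm, well short of 8 mm ahead of the TCP, so they closed above the phone without touching it. I'll open, then go down in small steps while reading the force.

Call:
move_arm(
  motion="1 0 0 0 0; 1 0 0 0 0; 1 0 0 0 0; 1 0 0 0 0; 1 0 0 0 0; 1 0 0 0 0; 1 0 0 0 0; 1 0 0 0.01 0; 1 0 0 0.03 0; 1 0 0 0.045 0; 1 0 0 0.045 0",
)

```text
time: 4.95
position: [0.5435, -0.1519, 0.0037]
tool_rot: [-0.135, 0.991, 0.0, -0.001]
ft_force: [0.3, 0.2, 0.3]
grip_width: 0.0856
grip_force: 0.0
```

```bash
python3 - <<'E'
from h import *
plan((.5449,-.1522,.0135),105.5)
p,d,m=grab('scene'); C=cloud(d,m)
np.set_printoptions(linewidth=200)
print((C[206:226,260:282,2]*1000).astype(int)); print(p[206:226,260:282].mean(2).astype(int))
p,d,m=grab('wrist');cv2.imwrite('pics/w3.png',p[100:320,:,::-1])
E
```

```text
t 4.95 pos [ 0.5435 -0.1519  0.0037] yaw_y 105.54 tilt 0.09 F [0.3 0.2 0.3] w 0.0856 gf 0.0 q6 -2.31
SHIFT [-0.0062 -0.0032 -0.0489] TURN 0.0002
[[106 102 100 102 100 103  98   3   5   4   5   1   3   7  32  36  45  43  42  40   1   6]
 [101 101 103 102  98  14   1   3   4   4   4   4   3   2  24  29  37  38  42  39   6   4]
 [100 104  97  14  12  11  12   7   1   9   3   2   5   3  20  23  32  37  35  32   3   1]
 [ 99  11  15  13  14  15  15  15   5   4   2   3   0   5   2  22  27  32  28  31  30   1]
 [ 16  15  13  13  13  15  14  13   4   2   3   5   3   4   8  16  22  24  20  26  23   5]
 [ 13  14  12  14  12  12  12  17  12   4   5   2   4   5   5   2  15  23  19  22  18   1]
 [ 13  14  17  14  13  12  15  14  16  14   3   5   3   5   6   4   5  17  16  17   3   5]
 [ 15  14  11  16  14  13  19  14  16  16  15   7  -1   0   2   4   6   3   2   3   6   4]
 [ 15  17  13  13  15  12  19  16  12  16  14   2   5   7   4   5   9   1   3   1   5   3]
 [ 13  13  11  12  11  15  12  17  15  11  17  11   5   2   0   3   3   5   3   5  -1   3]
 [ 16  12  15  19  14  13  11  15  15  11  12
[... 1986 characters left out ...]
4  33  36  62  71  72  71  55  36  36  41  40  42  41  40  40]
 [ 32  33  36  35  33  34  35  33  31  60  74  71  73  74  55  33  39  42  41  41  42  41]
 [ 35  34  33  34  34  35  34  34  33  37  63  74  73  56  33  36  44  41  40  41  41  42]
 [ 35  33  33  33  35  33  34  34  32  32  36  63  78  73  54  33  34  39  42  41  41  40]
 [ 33  33  35  33  34  35  35  33  33  33  33  38  42  41  36  33  34  34  38  41  41  40]
 [ 34  34  34  33  34  35  34  33  34  36  33  33  33  31  32  33  34  34  35  38  41  40]
 [ 34  34  33  34  34  34  35  35  36  36  34  34  37  36  35  34  35  34  39  44  41  41]
 [ 33  34  33  34  33  33  34  34  37  35  34  34  35  35  36  34  34  33  34  36  38  42]]
```

View pics/w3.png

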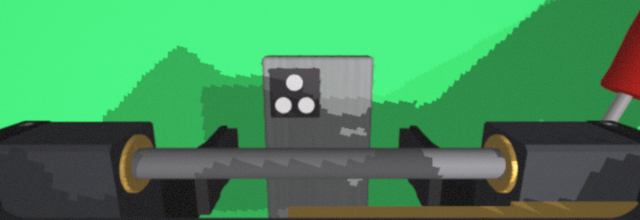

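The fingers are now beside the phone, at columns 225 and 410, and their tips are at z about 12–15 mm. I'll go down 6 mm more and check the force.

Call:
move_arm(
  motion="1 0 0 0.01 0; 1 0 0 0.02 0; 1 0 0 0.03 0; 1 0 0 0.03 0; 1 0 0 0.03 0",
)

```text
time: 5.47
position: [0.544, -0.1521, -0.0016]
tool_rot: [-0.135, 0.991, 0.0, -0.0]
ft_force: [0.3, 0.6, 0.1]
grip_width: 0.0866
grip_force: 0.0
```

```bash
python3 - <<'E'
from h import *
plan((.5449,-.1522,.0135),105.5)
p,d,m=grab('scene'); C=cloud(d,m)
np.set_printoptions(linewidth=200)
print((C[206:218,268:282,2]*1000).astype(int)); print(p[206:218,268:282].mean(2).astype(int))
E
```

```text
t 5.47 pos [ 0.544  -0.1521 -0.0016] yaw_y 105.54 tilt 0.02 F [0.3 0.6 0.1] w 0.0866 gf 0.0 q6 -2.31
SHIFT [-0.0043 -0.0016 -0.0756] TURN 0.0002
[[94 93  4  3  3  8 28 35 39 45 42 45 42  4]
 [ 4  5  4  3  3  6 22 33 31 41 40 38 38  0]
 [ 2  0  1  3  2  5 17 23 31 37 31 32 30  4]
 [ 3  6  9  2  4  4 13 19 27 34 28 34 26  4]
 [ 7  4  3  3  7  2  4 15 23 30 27 27 25  3]
 [13  4  5  3  2  2  3  3 15 22 21 20 19  2]
 [17 16  5  1  5  0  4  4 10 15 18 12 14  3]
 [16 16 15  3  6  2  6  5  1 14 13  0  9  3]
 [17 13 14  8  1  4  3  5  4  4  5  1  3  5]
 [12 15 13 11  1  2  1  0 -1  6  2  4  1  1]
 [15 15 16 12 15  6  6  3  3  0  5  6  5  2]
 [13 13 12 14 15 13  2  6  9  4  4  7  4  5]]
[[ 28  43  72  85  90  84  47   3  10   8  10   6   1  31]
 [ 84 102  96  90  93  73  30   3  11  10  12   5   7  32]
 [110 102  93  70  48  46  24   5   7   9  10   5   7  34]
 [ 61  50  49  42  36  42  30   9   6  10  11   8   4  33]
 [ 32  33  39  39  41  43  37  19   5   7   9   6   8  34]
 [ 30  28  34  41  41  41  43  33  13   9   7   7   0  32]
 [ 73  56  42  41  42  41  42  42  33  15   9   7   0  32]
 [ 62  37  32  39  42  41  41  44  43  29   5   7  13  35]
 [ 36  30  30  30  34  40  40  42  41  41  42  41  42  41]
 [ 28  26  55  72  54  34  41  40  41  42  43  42  41  41]
 [ 73  69  71  72  72  57  39  42  40  41  41  40  40  42]
 [ 63  73  71  70  73  54  33  40  42  40  41  39  41  41]]
```

Call:
move_arm(
  motion="1 0 0 0.0075 0; 0.3 0 0 0.0075 0; 0 0 0 0.0075 0; -1 0 0 0.0075 0; -1 0 0 0.0075 0; -1 0 0 0.0075 0; -1 0 0 0.0075 0; -1 0 0 0.0075 0; -1 0 0 0.0075 0",
  newtons=15,
)

```text
time: 6.27
position: [0.5441, -0.1522, -0.0029]
tool_rot: [-0.135, 0.991, -0.0, 0.0]
ft_force: [-0.9, -0.2, 0.1]
grip_width: 0.058
grip_force: 15.0
```

Call:
move_arm(
  motion="-1 0 0 -0.05 0; -1 0 0 -0.15 0; -1 0 0 -0.3 0; -1 0 0 -0.45 0; -1 0 0 -0.6 0; -1 0 0 -0.75 0; -1 0 0 -0.85 0; -1 0 0 -0.85 0; -1 0 0 -0.85 0",
)

```text
time: 7.02
position: [0.5445, -0.1523, 0.1685]
tool_rot: [-0.135, 0.991, -0.001, 0.001]
ft_force: [0.5, -0.4, -1.2]
grip_width: 0.0574
grip_force: 15.0
```

```bash
python3 - <<'E'
from h import *
plan((.5449,-.1522,.0135),105.5)
p,d,m=grab('scene'); q,_,_=grab('top'); w,_,_=grab('wrist')
a=cv2.resize(p[120:220,310:430,::-1],(400,333)); b=cv2.resize(q[195:280,230:310,::-1],(400,333)); 
c=np.hstack([cv2.resize(w[...,::-1],(400,250)),cv2.resize(p[100:260,200:330,::-1],(400,250))])
cv2.imwrite('pics/c1.png',np.vstack([np.hstack([a,b]),c]))
E
```

```text
t 7.02 pos [ 0.5445 -0.1523  0.1685] yaw_y 105.55 tilt 0.17 F [ 0.5 -0.4 -1.2] w 0.0574 gf 14.999584257602692 q6 -2.31
SHIFT [-6.000e-04  1.600e-03  7.749e-01] TURN 0.0003
```

View pics/c1.png

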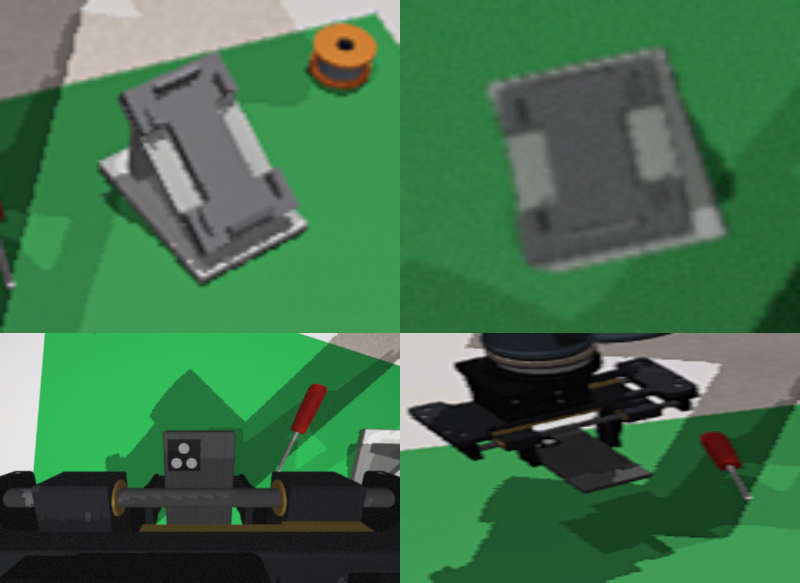

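The crops show the cradle's pocket with its bright finger cut-outs on both sides of a grey floor and wall slots at both ends. The phone is held between the fingers, island toward the robot, roughly level.

```bash
cat > pk.py <<'E'
from h import *
def rayplane(uv,m,c,n):
    K=m['mtx'];uv=np.float64(uv);r=np.c_[(uv[:,0]-K[0,2])/K[0,0],(uv[:,1]-K[1,2])/K[1,1],np.ones(len(uv))]@rot(m).T
    o=m['position'];return o+r*(((c-o)@n)/(r@n))[:,None]
def fitp(C):
    q=C
    for _ in range(30):
        c=q.mean(0);n=np.linalg.svd(q-c)[2][2];n*=np.sign(n[2]);e=np.abs((C-c)@n);q=C[e<max(.003,np.percentile(e,40))]
    return c,n,len(q)
E
python3 - <<'E'
from pk import *
S={}
for n,b in(('scene',(120,220,310,430)),('top',(195,280,230,310))):
    p,d,m=load(n); C=cloud(d,m)
    x=p.astype(int); sat=x.max(2)-x.min(2)
    box=np.zeros(d.shape,bool); box[b[0]:b[1],b[2]:b[3]]=1
    near=box&(np.hypot(C[...,0]-.505,C[...,1]-.168)<.045)&(C[...,2]>.035)&(C[...,2]<.11)
    c,nn,k=fitp(C[near]); az=np.degrees(np.arctan2(nn[1],nn[0])); print(n,'floor',c.round(4),nn.round(3),'tilt',np.degrees(np.arccos(nn[2])).round(2),'az',az.round(2),k,near.sum())
    S[n]=(p,m,C,c,nn,box,x,sat)
for n in S:
    p,m,C,c,_,box,x,sat=S[n]
    az=np.radians(13.4); nn=np.array([.5*np.cos(az),.5*np.sin(az),np.sqrt(.75)])
    ux=np.array([-np.cos(az)*np.sqrt(.75),-np.sin(az)*np.sqrt(.75),.5]); uy=np.cross(nn,ux)
    h=(C-c)@nn
    br=box&(sat<25)&(C[...,2]>.035)&(h>-.016)&(h<-.005)
    br=cv2.morphologyEx(br.astype(np.uint8),cv2.MORPH_OPEN,np.ones((3,3)))
    k,l,s,ce=cv2.connectedComponentsWithStats(br)
    for i in 1+np.argsort(-s[1:,4])[:3]:
        v,u=np.nonzero(l==i); P=rayplane(np.c_[u,v],m,c-.01*nn,nn)-c
        print(n,s[i],'x',np.percentile(P@ux*1000,[2,50,98]).round(1),'y',np.percentile(P@uy*1000,[2,50,98]).round(1),'h',np.median(h[l==i]),'brightness',x[l==i].mean().round())
    # whole block top silhouette
    bl=box&(sat<25)&(np.abs(h)<.012)&(C[...,2]>.025)
    v,u=np.nonzero(bl); P=rayplane(np.c_[u,v],m,c,nn); 
    P2=np.c_[(P-c)@ux,(P-c)@uy]*1000; print(n,'block rect',cv2.minAreaRect(P2.astype(np.float32)),len(P2))
# phone held
for n,(u0,u1,v0,v1) in(('scene',(235,290,160,215)),('wrist',(265,375,160,240))):
    p,d,m=load(n);C=cloud(d,m);q=C[v0:v1,u0:u1].reshape(-1,3);q=q[(q[:,2]>.15)&(q[:,2]<.21)&(np.hypot(q[:,0]-.5565,q[:,1]+.149)<.07)]
    c,nn,k=fitp(q);print(n,'phone',c.round(4),nn.round(3),k,len(q),'pitch',np.degrees(np.arctan2(nn@[.964,.267,0],nn[2])))
E
```

```text
scene floor [0.5049 0.17   0.07  ] [0.489 0.119 0.864] tilt 30.23 az 13.73 519 889
top floor [0.5033 0.1704 0.0729] [0.485 0.107 0.868] tilt 29.8 az 12.47 479 769
scene [352 158  18  25 234] x [-31.2   1.1  34.4] y [19.4 33.6 46.9] h -0.010278344246502211 brightness 149.0
scene [375 149  15  23 136] x [-30.5   3.1  34.4] y [-48.  -39.5 -30.8] h -0.009948010497373674 brightness 165.0
scene block rect ((0.6004867553710938, 1.8706703186035156), (100.89960479736328, 144.97036743164062), 89.88316345214844) 1644
top [275 221  11  21 169] x [-40.3  -8.3  21.7] y [21.4 34.1 45.5] h -0.009841741969483954 brightness 114.0
top [252 228   9  20 141] x [-39.4  -7.9  22.5] y [-47.3 -37.1 -27.5] h -0.009759332176682785 brightness 120.0
top block rect ((-0.7648468017578125, -0.3368949890136719), (153.21258544921875, 95.21881866455078), 0.8549456596374512) 1485
scene phone [ 0.5664 -0.1463  0.1855] [0.003 0.017 1.   ] 826 1010 pitch 0.40858900838335144
wrist phone [ 0.518  -0.1575  0.1829] [0.008 0.029 1.   ] 8755 8765 pitch 0.9070256374782227
```

Call:
move_arm(
  motion="-1 -0.01 0.1 -0.158 0.012; -1 -0.02 0.27 -0.158 0.012; -1 -0.03 0.44 -0.158 0.012; -1 -0.043 0.61 -0.158 0.012; -1 -0.043 0.78 -0.158 0.012; -1 -0.043 0.9 -0.158 0.012; -1 -0.043 0.98 -0.158 0.012; -1 -0.043 0.98 -0.158 0.012; -1 -0.043 0.98 -0.158 0.012; -1 -0.043 0.98 -0.158 0.012",
)

```text
time: 8.0
position: [0.4998, 0.0385, 0.1978]
tool_rot: [-0.117, 0.993, -0.0, -0.001]
ft_force: [0.1, -0.1, -1.3]
grip_width: 0.0575
grip_force: 15.0
```

```bash
python3 - <<'E'
from h import *
robot.camera('top');robot.camera('top')
plan((.5449,-.1522,.0135),103.4)
p,d,m=grab('wrist'); plan((.5449,-.1522,.0135),103.4); cv2.imwrite('pics/w4.png',p[...,::-1])
E
```

```text
t 8.1 pos [0.5002 0.038  0.1981] yaw_y 103.31 tilt 0.04 F [ 0.5  0.5 -0.4] w 0.0576 gf 14.999577552080154 q6 -1.95
SHIFT [ 7.000e-04 -9.768e-01  9.232e-01] TURN -0.0005
t 8.15 pos [0.5002 0.0379 0.1983] yaw_y 103.3 tilt 0.03 F [ 0.5  0.6 -1.5] w 0.0579 gf 14.999590516090393 q6 -1.95
SHIFT [ 8.000e-04 -9.765e-01  9.239e-01] TURN -0.0006
```

View pics/w4.png

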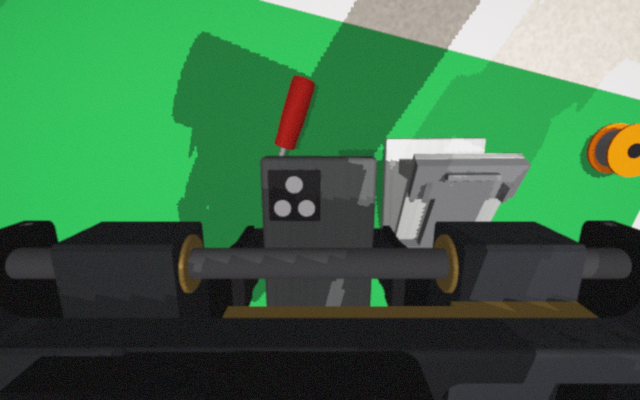

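The wrist view shows the pocket's uphill half at the right: block top edge from (415,155) to (530,160), end wall slot near (472,178). The held phone is at columns 262–375.

```bash
python3 - <<'E'
from pk import *
p,d,m=load('wrist');C=cloud(d,m)
box=np.zeros(d.shape,bool);box[145:222,395:535]=1
n0=np.array([.5*np.cos(np.radians(13.4)),.5*np.sin(np.radians(13.4)),.75**.5])
c0=np.array([.505,.170,.07])
s=box&(C[...,2]>.05)&(np.abs((C-c0)@n0)<.006)
c,n,k=fitp(C[s]);print('plane',c,n,k,s.sum(),'tilt',np.degrees(np.arccos(n[2])),'az',np.degrees(np.arctan2(n[1],n[0])),'z at c0',c[2]-((c0-c)[:2]@n[:2])/n[2])
az=np.radians(13.4);ux=np.array([-np.cos(az)*.75**.5,-np.sin(az)*.75**.5,.5]);uy=np.cross(n0,ux)
Q=(C-c0);X=Q@ux*1000;Y=Q@uy*1000;H=Q@n0*1000
cl=(np.abs(Y)<10)&box
for a in range(20,84,3):
    k=cl&(X>=a)&(X<a+3); 
    if k.sum():print(a,k.sum(),np.percentile(H[k],[10,50,90]).round(1),p[k].mean().round())
for xs in((55,63),(40,52),(20,34)):
    print(xs)
    for a in range(-54,56,3):
        k=box&(X>=xs[0])&(X<xs[1])&(Y>=a)&(Y<a+3)
        if k.sum():print(a,k.sum(),np.percentile(H[k],[10,50,90]).round(1),p[k].mean().round())
k=box&(C[...,2]>.045)&(H>-9)&(H<12)&((p.max(2).astype(int)-p.min(2))<30)
v,u=np.nonzero(k);P=rayplane(np.c_[u,v],m,c0,n0)-c0;print(np.percentile(P@ux*1000,[1,99]),np.percentile(P@uy*1000,[1,99]))
E
```

```text
plane [0.46537818 0.1620932  0.09267707] [0.48314678 0.11603018 0.86781691] 4356 4921 tilt 29.79406736017678 az 13.504137330808835 z at c0 0.06956092888145475
20 45 [-1.2 -0.5  0. ] 127.0
23 48 [-1.2 -0.3  0.1] 127.0
26 100 [-82.7  -1.2  -0.1] 173.0
29 99 [-84.2 -82.1  -0.3] 185.0
32 91 [-85.2  -1.4  -0.1] 178.0
35 53 [-0.9 -0.4  0.3] 127.0
38 59 [-1.3 -0.4  0.1] 127.0
41 53 [-1.2 -0.6  0.2] 127.0
44 56 [-1.2 -0.6  0.1] 127.0
47 57 [-1.1 -0.4  0.1] 127.0
50 61 [-1.  -0.5  0.2] 127.0
53 47 [-1.  -0.4  0.2] 125.0
62 78 [5.9 7.1 7.8] 140.0
65 195 [-0.8  2.9  6.6] 126.0
68 60 [-1.1 -0.3  0.1] 144.0
71 324 [-15.7  -7.9  -0.5] 155.0
(55, 63)
-51 15 [-1.3 -0.8 -0.1] 126.0
-48 26 [-1.1 -0.4  0.1] 127.0
-45 25 [-1.2 -0.6 -0.1] 135.0
-42 23 [-1.1 -0.5  0.2] 143.0
-39 27 [-1.1 -0.6  2.3] 141.0
-36 26 [-1.3 -0.4  0.1] 141.0
-33 23 [-1.  -0.5  0.1] 144.0
-30 7 [-1.  -0.3  0.5] 146.0
-27 5 [-0.9 -0.3  0.4] 139.0
-24 5 [-1.2 -0.1  3.8] 138.0
-21 7 [-0.7  0.4  5.4] 132.0
-18 5 [-1.2 -0.8  0.2] 137.0
-15 6 [-0.8 -0.2  0. ] 124.0
-9 1 [7. 7. 7.] 127.0
-6 5 [3.2 7.1 7.2] 130.0
-3 2 [0.5 3.5 6.5] 131.0

[... 1753 characters left out ...]
] 168.0
-15 55 [-84.2  -0.9  -0.1] 166.0
-12 53 [-83.8  -0.8   0.1] 168.0
-9 57 [-83.9  -0.7   0.1] 168.0
-6 51 [-84.6  -0.9  -0.1] 164.0
-3 53 [-83.6  -1.1   0. ] 167.0
0 56 [-84.3  -0.9   0. ] 165.0
3 53 [-84.1  -0.9  -0.2] 170.0
6 56 [-84.4  -1.   -0.1] 167.0
9 53 [-84.1  -0.8   0. ] 163.0
12 62 [-84.3  -0.8  -0. ] 166.0
15 54 [-84.5  -1.1   0. ] 171.0
18 83 [-83.2  -4.   -0.2] 131.0
21 35 [-84.1 -80.4 -37.4] 213.0
24 40 [-84.2 -81.2 -78.4] 226.0
27 45 [-83.9 -80.2 -31.3] 212.0
30 58 [-84.  -79.8 -10.6] 209.0
33 48 [-83.9 -79.9 -10.4] 204.0
36 149 [-82.8 -59.  -39.6] 122.0
39 55 [-83.  -79.1 -10.2] 215.0
42 51 [-17.1 -12.6 -10. ] 118.0
[ 4.9925549  78.86305825] [-47.11129647  45.92828361]
```

```bash
python3 - <<'E'
from pk import *
p,d,m=load('wrist');C=cloud(d,m)
box=np.zeros(d.shape,bool);box[145:222,395:535]=1
az=np.radians(13.4);n0=np.array([.5*np.cos(az),.5*np.sin(az),.75**.5]);c0=np.array([.505,.170,.07]);ux=np.array([-np.cos(az)*.75**.5,-np.sin(az)*.75**.5,.5]);uy=np.cross(n0,ux)
Q=(C-c0);X=Q@ux*1000;Y=Q@uy*1000;H=Q@n0*1000
on=box&(np.abs(H+.4)<1.5)
e=[]
for a in range(-48,42,6):
    k=on&(Y>=a)&(Y<a+6)&(X>60); e.append((a+3,np.percentile(X[k],97)))
e=np.array(e);print('uphill edge',e.round(1).tolist(),np.polyfit(e[:,0],e[:,1],1))
f=[];g=[]
for a in range(38,72,4):
    k=on&(X>=a)&(X<a+4); f.append((a+2,np.percentile(Y[k],1),np.percentile(Y[k],99)))
f=np.array(f);print('side edges',f.round(1).tolist(),np.polyfit(f[:,0],f[:,1],1),np.polyfit(f[:,0],f[:,2],1))
w=box&(H>5)&(H<9);
for nm,k in(('end',w&(np.abs(Y+3)<30)&(X>56)),('+y',w&(Y>20)&(X<55)),('-y',w&(Y<-25)&(X<55))):print(nm,np.percentile(X[k],[1,99]),np.percentile(Y[k],[1,99]),H[k].max(),k.sum())
# phone in hand: back plane and outline rect
x=p.astype(int);ph=np.zeros(d.shape,bool);ph[150:225,255:385]=1;ph&=(C[...,2]>.19)&(C[...,2]<.235)&(x.max(2)-x.min(2)<30)
q=C[ph];c,n,k=fitp(q);print('phone plane',c.round(4),n.round(4),k,len(q))
T=robot.get_obs()['position'];a2=np.radians(193.3);px=np.array([np.cos(a2),np.sin(a2),0]);py=np.array([-px[1],px[0],0])
v,u=np.nonzero(ph);P=rayplane(np.c_[u,v],m,c,n)-T;print('rel TCP: x',np.percentile(P@px*1000,[99,99.9]),'y',np.percentile(P@py*1000,[1,99]),'pitch(+tail down)',np.degrees(-n@px),'roll',np.degrees(n@py),'top z rel',(c-T))
r=cv2.minAreaRect(np.float32(np.c_[P@px,P@py]*1000));print(r)
E
```

```text
uphill edge [[-45.0, 72.7], [-39.0, 72.8], [-33.0, 72.6], [-27.0, 72.8], [-21.0, 73.1], [-15.0, 72.9], [-9.0, 72.7], [-3.0, 72.7], [3.0, 72.9], [9.0, 72.8], [15.0, 72.7], [21.0, 72.9], [27.0, 72.6], [33.0, 72.7], [39.0, 72.5]] [-1.40431015e-03  7.27533470e+01]
side edges [[40.0, -49.1, 43.3], [44.0, -49.4, 43.6], [48.0, -49.4, 43.5], [52.0, -48.7, 43.7], [56.0, -49.5, 43.7], [60.0, -48.9, 43.8], [64.0, -49.2, 43.5], [68.0, -48.8, 44.0], [72.0, -48.3, 43.0]] [ 2.28835158e-02 -5.02992464e+01] [-1.20879312e-03  4.36363403e+01]
end [62.3009637  67.76861775] [-23.99459648  19.02838921] 8.49563751403307 324
+y [36.01763265 54.49637022] [30.36655509 35.08470974] 8.08302562941531 102
-y [36.95332666 54.624278  ] [-41.14159366 -34.62725465] 7.9825146621973415 115
phone plane [0.4704 0.0314 0.2151] [-0.0234  0.0236  0.9994] 7638 7754
rel TCP: x [47.59335754 47.71131731] y [-28.23972764  27.27832304] pitch(+tail down) -0.9920841846133023 roll -1.6257847236781808 top z rel [-0.0298027  -0.00652628  0.01680966]
((30.323841094970703, -0.5081233978271484), (56.8924674987793, 34.824771881103516), 89.6513671875)
```

Pocket centre comes out at (0.5041, 0.1728, 0.0697), azimuth 13.4°, tilt 30°. The phone is held 11.5 mm uphill of its middle. The tool can't tilt, so I'll rock the phone to 30° in the pads by resting its uphill end on the end wall, then set it down along the pocket's normal.

Call:
move_arm(
  motion="-1 -0.02 0.1 0 0; -1 -0.04 0.25 0 0; -1 -0.06 0.4 0 0; -1 -0.094 0.55 0.05 0; -1 -0.094 0.652 0.15 0; -1 -0.094 0.652 0.25 0; -1 -0.094 0.652 0.34 0; -1 -0.094 0.652 0.34 0; -1 -0.094 0.652 0.34 0",
)

```text
time: 8.9
position: [0.4877, 0.1695, 0.1299]
tool_rot: [-0.116, 0.993, -0.0, -0.001]
ft_force: [0.7, 0.1, -1.5]
grip_width: 0.0578
grip_force: 15.0
```

```bash
python3 - <<'E'
from h import *
robot.camera('top');robot.camera('top');plan((.4885,.1691,.105),103.4)
E
```

```text
t 9.0 pos [0.4892 0.1696 0.1315] yaw_y 103.31 tilt 0.1 F [ 0.  -0.1 -1.4] w 0.0578 gf 14.999670535326004 q6 -1.69
SHIFT [ 0.0041 -0.0018  0.1323] TURN -0.0005
```

Call:
move_arm(
  motion="-1 0 0 0.03 0; -1 0 0 0.06 0; -1 0 0 0.09 0; -1 0 0 0.11 0; -1 0 0 0.125 0; -1 0 0 0.14 0; -1 0 0 0.155 0; -1 0 0 0.17 0; -1 0 0 0.18 0; -1 0 0 0.18 0",
)

```text
time: 9.83
position: [0.4886, 0.1703, 0.0945]
tool_rot: [-0.117, 0.993, 0.0, 0.001]
ft_force: [0.5, 0.4, 1.2]
grip_width: 0.0576
grip_force: 15.0
```

```bash
cat > ph.py <<'E'
from pk import *
def phone():
    robot.camera('top'); plan((.4885,.1691,.0815),103.4); T=robot.get_obs()['position']
    p,d,m=grab('wrist');C=cloud(d,m);x=p.astype(int)
    a2=np.radians(193.4);px=np.array([np.cos(a2),np.sin(a2),0]);py=np.array([-px[1],px[0],0])
    Q=C-T; u_=Q@px; 
    ph=np.zeros(d.shape,bool);ph[110:225,255:385]=1;ph&=(u_>.008)&(u_<.06)&(np.abs(Q@py)<.027)&(np.abs(Q[...,2]-.0168-u_*np.tan(np.radians(15)))<.02)&(x.max(2)-x.min(2)<30)
    c,n,k=fitp(C[ph]);print('phone n',n.round(3),k,ph.sum(),'tilt',np.degrees(np.arctan2(-n@px,n[2])).round(2),'roll',np.degrees(n@py).round(2))
    t=np.arctan2(-n@px,n[2]); print('top z over TCP at x=0:',((c-T)[2]-(c-T)@px*np.tan(t))*1000)
    v,uu=np.nonzero(ph);P=rayplane(np.c_[uu,v],m,c,n)-T;pt=np.cos(t)*px+np.array([0,0,np.sin(t)]);print('end along phone',np.percentile(P@pt*1000,99.5))
    return p
E
python3 - <<'E'
from ph import *
p=phone(); cv2.imwrite('pics/w5.png',p[...,::-1])
E
```

```text
t 9.88 pos [0.4885 0.1703 0.0947] yaw_y 103.38 tilt 0.07 F [1.  0.7 0.6] w 0.0578 gf 14.999974966049194 q6 -1.69
SHIFT [ 0.0017 -0.0058  0.066 ] TURN -0.0001
phone n [0.15  0.072 0.986] 7149 7834 tilt 9.37 roll -1.99
top z over TCP at x=0: 18.1596787750888
end along phone 53.162509580083466
```

Call:
move_arm(
  motion="-1 0 0 0.015 0; -1 0 0 0.03 0; -1 0 0 0.045 0; -1 0 0 0.06 0; -1 0 0 0.072 0; -1 0 0 0.082 0; -1 0 0 0.082 0; -1 0 0 0.082 0",
)

```text
time: 10.6
position: [0.4904, 0.1705, 0.0793]
tool_rot: [-0.116, 0.993, 0.0, 0.003]
ft_force: [0.9, 1.2, 6.0]
grip_width: 0.0578
grip_force: 15.0
```

```bash
python3 - <<'E'
from ph import *
p=phone(); q,_,_=grab('scene'); cv2.imwrite('pics/w5.png',np.vstack([p[60:330,:,::-1],cv2.resize(q[100:220,310:430,::-1],(640,320))]))
E
```

```text
t 10.65 pos [0.4904 0.1705 0.0793] yaw_y 103.37 tilt 0.31 F [1.8 0.3 6.9] w 0.0578 gf 15.006768554449081 q6 -1.69
SHIFT [ 0.0111 -0.0047 -0.0112] TURN -0.0002
phone n [-0.801 -0.192  0.567] 5705 10486 tilt -55.45 roll 0.05
top z over TCP at x=0: 95.83842084160331
end along phone 21.77101576194609
```

View pics/w5.png

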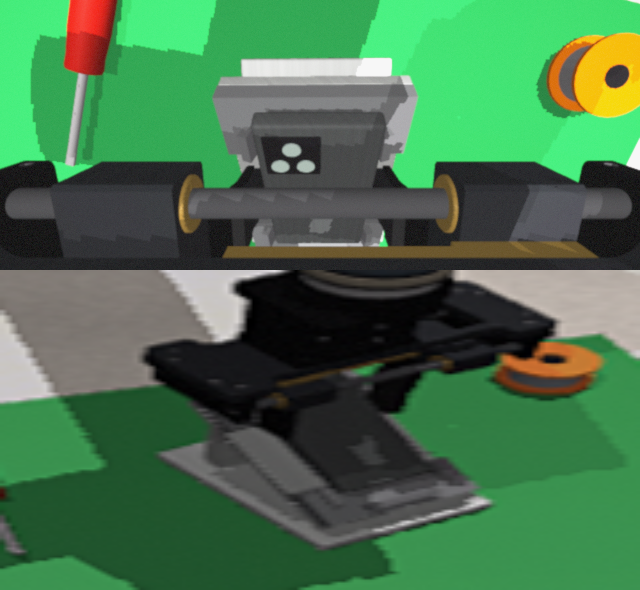

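The wrist view shows the phone now pitched, with its island end over the end wall at (320,115) in the crop. The scene crop shows it lying nearly parallel to the pocket, tail just above the lower wall.

```bash
sed -i 's/ph\[110:225,255:385\]=1/ph[165:242,262:378]=1/; s/np.radians(15)))<.02/np.radians(26)))<.016/' ph.py; python3 - <<'E'
from ph import *
phone()
p,d,m=load('scene');C=cloud(d,m);s=C[150:205,360:395].reshape(-1,3)
a2=np.radians(193.4);px=np.array([np.cos(a2),np.sin(a2),0]);py=np.array([-px[1],px[0],0]);T=np.array([.4904,.1705,.0793])
q=s-T;q=s[(q@px<-.005)&(q@px>-.055)&(np.abs(q@py)<.024)&(s[:,2]>.06)&(s[:,2]<.1)]
c,n,k=fitp(q);print(c,n.round(3),k,len(q),np.degrees(np.arctan2(-n@px,n[2])),np.degrees(n@py))
E
```

```text
t 10.8 pos [0.4904 0.1705 0.0793] yaw_y 103.37 tilt 0.31 F [2.2 1.1 6.3] w 0.0573 gf 15.00670239329338 q6 -1.69
SHIFT [ 0.0109 -0.0047 -0.0112] TURN -0.0002
phone n [0.503 0.161 0.849] 6334 8164 tilt 31.82 roll -2.3
top z over TCP at x=0: 17.750588961428328
end along phone 65.98506815187599
[0.51723791 0.17731456 0.07649013] [0.553 0.132 0.822] 276 330 34.67570693790802 -0.0003661756718179389
```

Call:
move_arm(
  motion="-1 -0.01 0 -0.02 0; -1 -0.025 0 -0.043 0; -1 -0.045 -0.002 -0.065 0; -1 -0.06 -0.005 -0.055 0; -1 -0.075 -0.005 -0.045 0; -1 -0.091 -0.005 -0.036 0; -1 -0.091 -0.005 -0.036 0; -1 -0.091 -0.005 -0.036 0",
)

```text
time: 11.52
position: [0.5057, 0.1734, 0.0849]
tool_rot: [-0.116, 0.993, -0.0, -0.001]
ft_force: [-0.4, 0.9, -0.7]
grip_width: 0.0575
grip_force: 15.0
```

```bash
python3 - <<'E'
from ph import *
robot.camera('top');phone();plan((.5067,.1729,.0853),103.4)
p,d,m=load('wrist')
q,_,ms=grab('scene'); cv2.imwrite('pics/w6.png',np.vstack([p[60:330,:,::-1],cv2.resize(q[100:220,310:430,::-1],(640,320))]))
E
```

```text
t 11.62 pos [0.5055 0.1734 0.0851] yaw_y 103.38 tilt 0.06 F [ 0.3 -0.9 -1.7] w 0.0578 gf 14.998573064804077 q6 -1.68
SHIFT [ 0.0874 -0.0011  0.0182] TURN -0.0001
phone n [0.497 0.158 0.853] 6416 7438 tilt 31.36 roll -2.22
top z over TCP at x=0: 17.710549402730752
end along phone 61.94231363973678
t 11.67 pos [0.5055 0.1734 0.0852] yaw_y 103.38 tilt 0.05 F [-0.1 -0.8 -2.1] w 0.0578 gf 14.998607486486435 q6 -1.68
SHIFT [-0.0053 -0.0037 -0.0004] TURN -0.0001
```

View pics/w6.png

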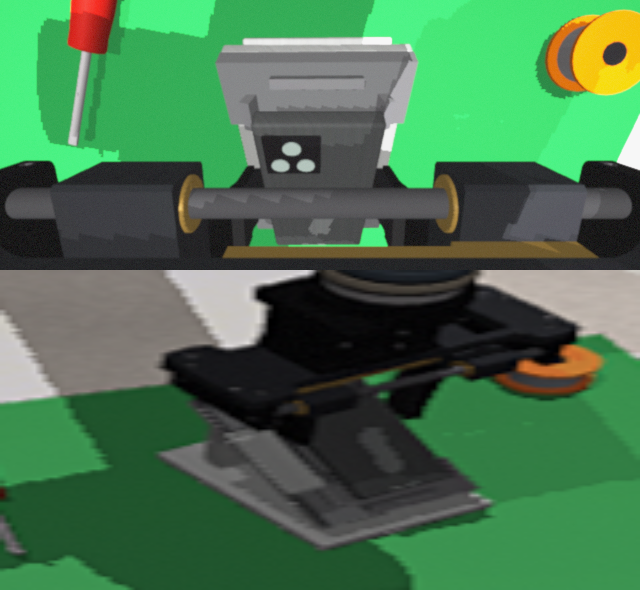

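The phone hovers parallel above the pocket. Its uphill end is at crop row 112, the end wall slot at row 82, and it looks centred between the side walls. I'll measure both in this one image before lowering.

```bash
cat > rel.py <<'E'
from pk import *
az=np.radians(13.4);n0=np.array([.5*np.cos(az),.5*np.sin(az),.75**.5]);c0=np.array([.5041,.1728,.0697]);ux=np.array([-np.cos(az)*.75**.5,-np.sin(az)*.75**.5,.5]);uy=np.cross(n0,ux)
def rel(lo,hi):
    p,d,m=load('wrist');C=cloud(d,m);Q=(C-c0)*1000;X=Q@ux;Y=Q@uy;H=Q@n0;x=p.astype(int)
    box=np.zeros(d.shape,bool);box[90:242,200:440]=1;box&=(x.max(2)-x.min(2)<35)
    on=box&(np.abs(H)<2)&(X>63);print('block X',np.percentile(X[on],98).round(1),'Y',np.percentile(Y[on],[1,99]).round(1),'H',np.median(H[on]).round(2),on.sum())
    k=box&(H>lo)&(H<hi)&(X>15)&(X<52)&(np.abs(Y)<24);k&=~((Y>-4)&(Y<28)&(X>24)&(X<56))
    c,n,_=fitp(C[k]);print('phone back: H at mid',(((c0+.011*ux-c)@n)*-1000/(n@n0)).round(2),'pitch err',np.degrees(n@ux).round(2),'roll',np.degrees(n@uy).round(2),k.sum())
    e=box&(np.abs((C-c)@n)<.0012)&(X<75)&(X>10)&(np.abs(Y)<36)
    ee=[np.percentile(X[e&(Y>=a)&(Y<a+4)],98).round(1) for a in range(-26,26,4)];print('phone end X by y',ee)
    for a in range(20,56,6):
        f=e&(X>=a)&(X<a+6)
        if f.sum()>20:print('x',a,'Y edges',np.percentile(Y[f],[1,99]).round(1))
E
python3 - <<'E'
from rel import *
rel(22,42)
E
```

```text
block X 72.7 Y [-45.5  46.3] H -0.02 3522
phone back: H at mid 27.54 pitch err -3.66 roll -0.21 2136
phone end X by y [np.float64(60.0), np.float64(60.1), np.float64(60.0), np.float64(60.2), np.float64(60.0), np.float64(59.9), np.float64(60.1), np.float64(60.3), np.float64(60.4), np.float64(60.2), np.float64(60.4), np.float64(60.6), np.float64(60.1)]
x 20 Y edges [-32.1  30.9]
x 26 Y edges [-32.5  34.2]
x 32 Y edges [-28.9  27.3]
x 38 Y edges [-28.8  27.3]
x 44 Y edges [-28.7  27.4]
x 50 Y edges [-28.6  27.1]
```

Call:
move_arm(
  motion="-1 -0.008 -0.005 0.005 0; -1 -0.008 -0.005 0.005 0; -1 0 -0.005 0.018 0; -1 0.008 -0.005 0.031 0; -1 0.015 -0.005 0.044 0; -1 0.022 -0.005 0.056 0; -1 0.022 -0.005 0.056 0; -1 0.022 -0.005 0.056 0",
  newtons=12,
)

```text
time: 12.38
position: [0.5015, 0.1714, 0.074]
tool_rot: [-0.116, 0.993, 0.0, -0.0]
ft_force: [-0.8, -0.5, -2.3]
grip_width: 0.0578
grip_force: 12.0
```

```bash
python3 - <<'E'
from rel import *
robot.camera('top');grab('wrist');plan((.5014,.1715,.0739));rel(10,30)
E
```

```text
t 12.48 pos [0.502  0.1714 0.0743] yaw_y 103.38 tilt 0.01 F [-0.1  0.  -1.2] w 0.0576 gf 11.998581737279892 q6 -1.69
SHIFT [0.0028 0.0011 0.0018] TURN 0
block X 72.7 Y [-45.4  46.2] H -0.03 4003
phone back: H at mid 16.22 pitch err -3.53 roll -0.2 2411
phone end X by y [np.float64(57.9), np.float64(58.2), np.float64(58.1), np.float64(58.0), np.float64(58.1), np.float64(58.0), np.float64(58.2), np.float64(58.4), np.float64(58.5), np.float64(58.5), np.float64(58.5), np.float64(58.3), np.float64(58.4)]
x 20 Y edges [-33.5  34. ]
x 26 Y edges [-27.7  28.4]
x 32 Y edges [-27.7  28.5]
x 38 Y edges [-27.7  28.4]
x 44 Y edges [-27.6  28.3]
x 50 Y edges [-27.3  28.2]
```

Phone centred within 0.5 mm; bottom 6 mm above the floor, tail 3.5° low. I'll lower the last 6.5 mm along the normal, so the tail seats first and the rest follows.

Call:
move_arm(
  motion="-1 0.003 0 0.005 0; -1 0.006 0 0.01 0; -1 0.009 0 0.015 0; -1 0.012 0 0.02 0; -1 0.014 0 0.024 0; -1 0.0165 0 0.028 0; -1 0.0165 0 0.028 0; -1 0.0165 0 0.028 0",
  newtons=10,
)

```text
time: 13.15
position: [0.4988, 0.1707, 0.0687]
tool_rot: [-0.116, 0.993, 0.0, 0.0]
ft_force: [-0.0, 0.2, 0.1]
grip_width: 0.0576
grip_force: 10.0
```

```bash
python3 - <<'E'
from rel import *
robot.camera('top');grab('wrist');plan((.4982,.1708,.0683));rel(3,20)
E
```

```text
t 13.25 pos [0.4988 0.1707 0.0687] yaw_y 103.38 tilt 0.02 F [ 0.3  1.5 -0.4] w 0.0574 gf 9.999786168336868 q6 -1.69
SHIFT [0.0029 0.0014 0.0021] TURN 0
block X 72.7 Y [-45.5  46.2] H -0.05 4192
phone back: H at mid 10.14 pitch err -0.25 roll -0.14 2575
phone end X by y [np.float64(58.2), np.float64(58.3), np.float64(58.2), np.float64(58.1), np.float64(58.3), np.float64(58.1), np.float64(58.5), np.float64(58.4), np.float64(58.7), np.float64(58.5), np.float64(58.7), np.float64(59.0), np.float64(58.4)]
x 20 Y edges [-33.6  33.9]
x 26 Y edges [-27.5  28.6]
x 32 Y edges [-27.7  28.6]
x 38 Y edges [-27.7  28.6]
x 44 Y edges [-27.7  28.4]
x 50 Y edges [-27.2  28.3]
```

The phone lies flat: back 10.1 mm above the floor, pitch −0.25°, centred. Releasing.

Call:
move_arm(
  motion="-1 0.001 0 0.002 0; 0.36 0.001 0 0.002 0; 0.4 0.001 0 0.002 0; 0.5 0.001 0 0.002 0; 0.7 0.001 0 0.002 0; 1 0.001 0 0.002 0; 1 0.001 0 0.002 0; 1 0.001 0 0.002 0; 1 0.001 0 0.002 0",
  newtons=5,
)

```text
time: 14.0
position: [0.4984, 0.1706, 0.0682]
tool_rot: [-0.117, 0.993, -0.0, -0.0]
ft_force: [-0.3, -0.0, 0.7]
grip_width: 0.0852
grip_force: 0.0
```

```bash
python3 - <<'E'
from rel import *
grab('wrist');plan((.4982,.1708,.0683));rel(3,20)
E
```

```text
t 14.05 pos [0.4984 0.1706 0.0682] yaw_y 103.38 tilt 0.0 F [-0.2 -0.1  0.2] w 0.0859 gf 0.0 q6 -1.69
SHIFT [ 0.0009  0.0013 -0.0003] TURN 0
block X 72.7 Y [-45.5  46.1] H -0.03 4234
phone back: H at mid 10.01 pitch err -0.09 roll -0.29 2454
phone end X by y [np.float64(56.3), np.float64(56.4), np.float64(56.4), np.float64(56.1), np.float64(56.3), np.float64(56.5), np.float64(56.6), np.float64(56.5), np.float64(56.7), np.float64(56.5), np.float64(56.7), np.float64(56.6), np.float64(56.8)]
x 20 Y edges [-27.4  28.4]
x 26 Y edges [-27.7  28.7]
x 32 Y edges [-27.6  28.4]
x 38 Y edges [-27.5  28.6]
x 44 Y edges [-27.7  28.5]
x 50 Y edges [-27.4  28. ]
```

Released and seated; it slid about 1.8 mm down onto the lower end wall. Now I'll retreat straight up.

Call:
move_arm(
  motion="1 0 0 -0.03 0; 1 0 0 -0.1 0; 1 0 0 -0.2 0; 1 0 0 -0.35 0; 1 0 0 -0.5 0; 1 0 0 -0.65 0; 1 0 0 -0.75 0; 1 0 0 -0.75 0",
)

```text
time: 14.72
position: [0.5015, 0.1711, 0.2234]
tool_rot: [-0.117, 0.993, 0.0, 0.005]
ft_force: [0.4, 0.1, 0.4]
grip_width: 0.0871
grip_force: 0.0
```

```bash
python3 - <<'E'
from h import *
plan((.4982,.1708,.2183))
p,_,_=grab('wrist'); q,_,_=grab('scene'); cv2.imwrite('pics/w7.png',np.vstack([p[60:330,:,::-1],cv2.resize(q[110:290,270:450,::-1],(640,320))]))
E
```

```text
t 14.72 pos [0.5015 0.1711 0.2234] yaw_y 103.4 tilt 0.6 F [0.4 0.1 0.4] w 0.0871 gf 0.0 q6 -1.69
SHIFT [0.0168 0.0024 0.0254] TURN 0
```

View pics/w7.png

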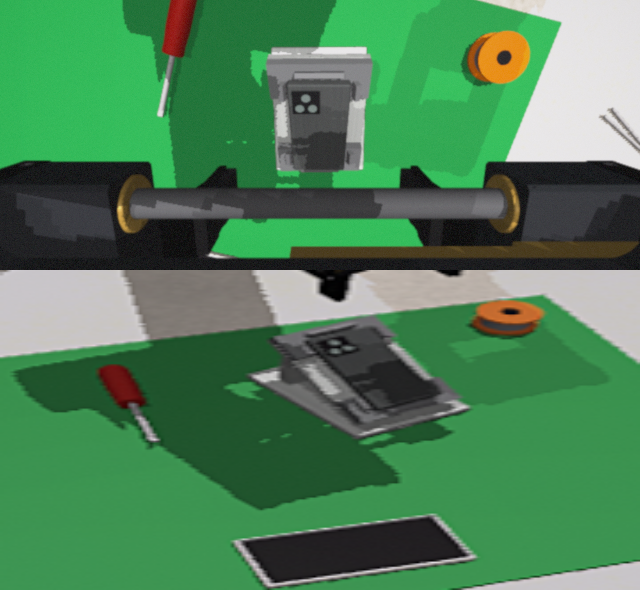

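The phone lies square in the pocket at (320,125), with the camera island out and uphill at (305,100). The driver, spool and big phone look undisturbed.

```bash
python3 -c "
from rig import robot
print(robot.hand_in())"
```

```text
the job is handed in; nothing more can be done
None
```

The phone is in the cradle pocket, flat and square, with its camera side out and camera end uphill; it was lowered in with the gripper and slid about 2 mm onto the lower end wall on release, and I handed the job in at about 15 s.

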